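Match the heater zone selector, then switch the heat on

ROBOT

A 7-joint arm with a two-finger parallel gripper is mounted at the origin on the work surface. World frame = base frame: x ahead of the robot, y to its left, z up, the work surface at z = 0. Lengths are in m, angles in rad, forces in N, time in s.
With the tool pointing down it reaches from about 0.4 to 0.9 m from the base axis. Payload 5.5 kg.
Tool frame: the origin (TCP) lies midway between the tips of the shut fingers; the grasp point (between the pads) lies 19 mm behind it; z points along the fingers, y is the line along which they close (so a half turn about z gives the same grasp; the last joint's range is limited). The gripper opens to 85 mm and grips with 20 to 120 N. Pads are 22 mm wide; open, the fingers measure 114 mm over their backs; the gripper's body (76 mm by 85 mm) begins 54 mm behind the grasp point. The pads swing forward as they close: fully open they stand 13 mm farther back than shut.
Start: joints at [-0.914, 0.501, -0.427, 1.55, 0.221, 1.138, -0.21], TCP at [0.249, 0.6, 0.231] pointing down, gripper open.
Joint ranges: [-2.88, 2.88], [-0.31, 2.03], [-1.54, 1.56], [0.2, 2.42], [-1.41, 4.55], [0.19, 2.02], [-2.57, 2.57]. Speed limits (rad/s): [2.57, 2.57, 3.14, 3.14, 3.14, 3.14, 3.14].

INTERFACE

Orientations are given as a rotation vector (axis times angle).
In Python, from station import r, vision gives the robot as it stands.
- The arm moves only by the shell command python3 -m inch 'ROWS'. ROWS is JSON, a list of rows, each an object with "xyz": the shift along the world's x, y, z each as a share of 0.6 m, from -1 to 1, a list of three; "twist": the turn, a rotation vector about the world's x, y, z each as a share of 360 degrees, from -1 to 1, a list of three; "claw": the opening, from -1 (shut) to 1 (fully open). A call has exactly 8 rows; each row is the pose to reach, as a shift and turn from the pose commanded when the call began, turning the shorter way round; what a row does not reach only later rows make up. A row lasts 1/8 s, in which the tool goes at most 62.5 mm and 10.7 degrees, less where a joint would pass 70% of its speed; a pose out of reach is approached as far as the arm can. A call with a number of a shift or a turn outside -1 to 1 is refused whole. A call with a gripper value outside its range is refused whole. The fingers move at their own pace and stop on an object; the grip force is fixed at half the most. Time passes only in rows, so rows that repeat a pose let the fingers close, or fill a call up. It gives the time, the measured TCP pose, the force, the opening and the grip force at its end, in the units of the state.
- r.get_state(): the state, without advancing time (a new reading comes with each control period).
- vision.snapshot(name): name is "scene" or "side" or "wrist"; returns (picture, depth): 400x640x3 uint8, red, green, blue; 400x640 float32, m along the optical axis (not along the pixel's ray), 0 where there is no reading.
- vision.get_calibration(name): a dict with "camera_matrix" (3x3 intrinsics, pixels), "dist_coeffs" ([k1, k2, p1, p2, k3] as OpenCV has them; the pictures are not rectified), "cam_to_world" (4x4, takes a point from camera to world coordinates). Camera axes: x right, y up, looking along -z (the intrinsics and any distortion apply to the point x, -y, -z); pixel columns grow to the right and rows downward; lengths in m; the calibration is good to about 2 mm. A picture is of the moment at which its call begins: read the wrist's pose just before it. get_calibration takes no time and is no camera call; for the wrist camera it gives the pose at the moment of the call.
- r.job_done(): hands the job in; it is judged then, once.
The state is a dict: "t": time; "joint_positions": joint angles; "dq": joint speeds; "tau": joint torques, N m; "position": TCP position; "orientation": TCP orientation; "ft_force": force on the tool from outside, world axes, zero at the start; "moment": the same for the moment, N m; "width": finger opening in m; "grasp_force": force on a finger pad.
Only numpy, scipy, OpenCV 4.12 (cv2) and the standard library are available. Lean on these libraries where they do the work, as an engineer would, in place of code of your own. Each camera call takes 0.05 s, during which the arm holds its last target. There are 200 camera calls.

TASK

The left selector of the heater control box is already set; bring the right selector to the same setting by pushing its pointer handle round clockwise with a fingertip, click by click, until it has clicked into the position where both pointers are parallel. Only then press the round heat push button fully in and let it come back out. Do not pinch the handle, do not touch the left selector, and leave the jar, weight, dish and die where they stand.

Things in the scene. Friction and masses are not known exactly. Their poses are not given: they have to be found in the camera images.
- console: Heater control box, fixed: white, 260 mm deep (x), 340 wide (y). Origin: centre of its underside; x away from the operator, y to the left. The top panel slopes 10 degrees down to the operator: 50 mm high at x = -130 mm, 87 at +80, then a level ledge at 87 to +130. Between the selectors: the push button and, 64 mm up the slope, a lamp (9 mm proud). Displays and rocker (7 mm proud) lie rearmost
- right_selector (a joint): Right selector's angle, rad: 0 = off, pointer to the operator's left (console +y); grows clockwise from above; pi/2 = away, up the slope; pi = right. Clicks into rest every 30 degrees (0, 0.524, 1.047 .. 3.142, each with a tick), end stops just beyond. Starts at off or the first step. About 4 to 6 N at 30 mm takes it over a click; past half-way it snaps on to the next position and stays
- left_selector (a joint): Angle of the left selector, same scale. It starts at the third, fourth or fifth step (about 1.571, 2.094 or 2.618): this is the setting to match
- right_hub (a point): Point on the right selector's axis, on the face of its square dial plate (104 mm). Does not turn: x points up the slope away from the operator, y to the left, z out of the panel along the axis. The button's axis is 95 mm from it in +y and 22 mm in -x
- left_hub (a point): The same point of the left selector, 190 mm from right_hub along its +y
- right_pointer (a point): Point in the right handle, 30 mm from the axis towards its pointed end, 21 mm above the dial plate; its x points along the pointer and turns with it. Handle: black bar 11 mm wide, standing 8 to 34 mm above the plate on a round skirt 48 mm across, 8 mm high; it reaches 38 mm from the axis at the pointed end (tapered over the last 10 mm, white line on top), 20 mm at the blunt tail
- left_pointer (a point): The same point of the left selector's handle
- right_push_side: The half of the right handle whose flank is pushed to turn it clockwise: the anticlockwise side of the bar (towards the operator at off). Origin on the axis, on the dial plate; x along the pointer. Pressing this and right_lead_side together by more than 1.5 N each counts as a pinch
- right_lead_side: The other half of the right handle, the clockwise side of the bar
- left_handle: The handle of the left selector; not to be touched
- heat_button (a joint): Travel of the heat push button, m: 0 = out, 0.006 = fully in; spring return, about 5 N to press fully
- heat_button_top (a point): Centre of the push button's black face, 26 mm in diameter, 22 mm above the panel when out, in a steel collar 42 mm in diameter and 12 mm high. Its z points out of the panel, against the pressing direction
- jar_mid (a point): Bystander: closed glass sample jar, 60 mm in diameter, 85 mm high, beside the console to its left; point at half its height
- weight_mid (a point): Bystander: steel plastometer weight, 64 mm in diameter, 72 mm high with a small knob on top, beside the console to its right; point at half its height
- dish_mid (a point): Bystander: shallow aluminium sample dish, 70 mm in diameter, 18 mm high, between the robot and the console; point at half its height
- die_mid (a point): Bystander: brass die, a cylinder 26 mm in diameter and 32 mm high, standing on the console's rear ledge; point at half its height

How it is judged:
On the way, in this order (a step that is already met when the one before it is completed fails the run):
1. the right selector has clicked into the left one's position and rests there (angle between the x axis of right_pointer and the x axis of left_pointer, either way round below 0.12 rad and velocity of joint right_selector between -0.3 and 0.3 rad/s), for 0.3 s.
2. the heat button is fully in, with the selectors matched (value of joint heat_button above 0.0047 m and angle between the x axis of right_pointer and the x axis of left_pointer, either way round below 0.12 rad), for 0.05 s.
At the end, for the whole second after the job is handed in: The right pointer rests in its click position parallel to the left one (within 0.12 rad, about a quarter of a click), the heat button has been pressed after that and is out again (less than 1.2 mm in), and jar, weight, dish and die are within 20 mm of where they stood (angle between the x axis of right_pointer and the x axis of left_pointer, either way round below 0.12 rad and value of joint heat_button below 0.0012 m and value of joint right_selector between 1.3 and 2.9 rad and velocity of joint right_selector between -0.1 and 0.1 rad/s and distance of each of jar_mid, weight_mid, dish_mid, die_mid from where it was at the start of the episode below 0.02 m); the robot touches nothing.
It fails at once if the right handle is pinched: both its flanks pressed by the fingers at once (contact force between the fingers and right_push_side above 1.5 N and contact force between the fingers and right_lead_side above 1.5 N).
It fails at once if the left selector is touched or turned (contact force between any of the fingers, the arm and left_handle above 1 N or distance of left_pointer from where it was at the start of the episode above 0.012 m).
It fails at once if the heat button is pressed before the settings match (value of joint heat_button above 0.003 m and angle between the x axis of right_pointer and the x axis of left_pointer, either way round above 0.2 rad).
It fails at once if jar, weight, dish or die is shoved away, lifted or carried (distance of any of jar_mid, weight_mid, dish_mid, die_mid from where it was at the start of the episode above 0.02 m).
It also fails if it takes over 64 s, if anything falls off the work surface, if the arm or the gripper's body presses on something with over 40 N, if the wrist force passes 120 N, or if a joint passes its speed limit or range.

## Working session

There is one attempt and no reset: what is moved stays moved. The work goes in short steps, Python scripts to look and compute and a shell command to move; the robot and the scene stay as the last step left them, time stands still between calls to the robot, and variables do not carry over. Pictures are saved under pics/ and viewed, at most 10 in all, crops included, and the job is handed in when it is done.

```bash
ls; mkdir -p pics
python3 - <<'E'
from station import r, vision
import cv2, numpy as np
s=r.get_state(); print({k:np.round(v,3).tolist() for k,v in s.items()})
for n in ["scene","side"]:
    p,d=vision.snapshot(n); cv2.imwrite(f"pics/{n}0.png",p[:,:,::-1]); np.save(f"{n}0.npy",d)
    c=vision.get_calibration(n); print(n,np.round(c["cam_to_world"],3).tolist(),np.round(c["camera_matrix"],1).tolist(),c["dist_coeffs"])
E
```

```text
pics
{'t': 0.0, 'joint_positions': [-0.914, 0.502, -0.427, 1.551, 0.221, 1.138, -0.21], 'dq': [0.001, -0.0, 0.002, 0.001, -0.0, 0.0, -0.001], 'tau': [-0.002, -56.951, -5.817, -28.094, 0.011, 0.012, 0.0], 'position': [0.249, 0.6, 0.23], 'orientation': [-0.614, -3.08, 0.003], 'ft_force': [-0.416, 0.119, -1.128], 'moment': [0.023, 0.012, 0.056], 'grasp_force': 0.0, 'width': 0.086}
scene [[0.084, -0.675, 0.733, 1.077], [0.996, 0.057, -0.062, -0.045], [-0.0, 0.736, 0.677, 0.611], [0.0, 0.0, 0.0, 1.0]] [[364.7, 0.0, 324.1], [0.0, 364.7, 196.9], [0.0, 0.0, 1.0]] [0.02581004 0.         0.         0.         0.        ]
side [[-0.997, 0.048, -0.057, 0.474], [-0.073, -0.761, 0.645, 0.72], [-0.012, 0.647, 0.762, 0.941], [0.0, 0.0, 0.0, 1.0]] [[450.0, 0.0, 317.5], [0.0, 450.0, 202.9], [0.0, 0.0, 1.0]] [-0.07001729  0.          0.          0.          0.        ]
```

View pics/scene0.png

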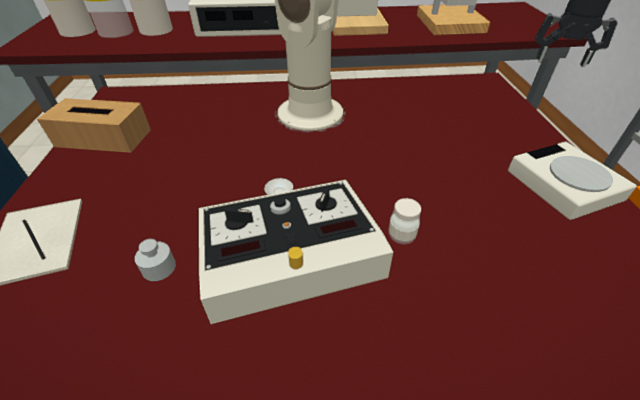

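View pics/side0.png

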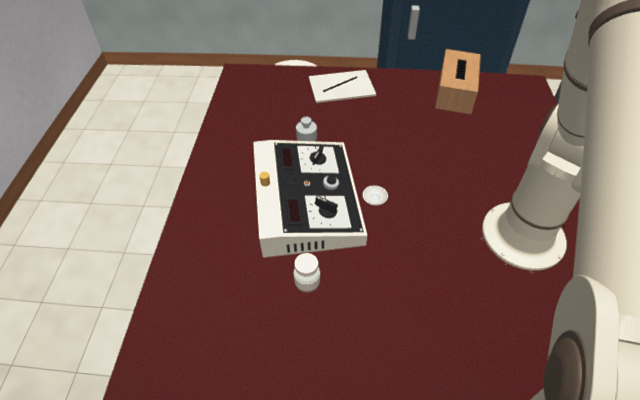

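The scene view shows the console at about px (200-390, 180-320), with the right selector at (237,222), the left at (325,203) and the button at (280,206). In the side view the right selector is at (318,157), the left at (327,209) and the button at (332,183). I'll enlarge both.

Run:
```python
import cv2, numpy as np
a=cv2.imread("pics/scene0.png")[170:320,190:400]; b=cv2.imread("pics/side0.png")[130:260,240:380]
cv2.imwrite("pics/c1.png",cv2.resize(a,None,fx=3.8,fy=3.8,interpolation=cv2.INTER_CUBIC))
cv2.imwrite("pics/c2.png",cv2.resize(b,None,fx=4.5,fy=4.5,interpolation=cv2.INTER_CUBIC))
```

```text
(no output)
```

View pics/c1.png

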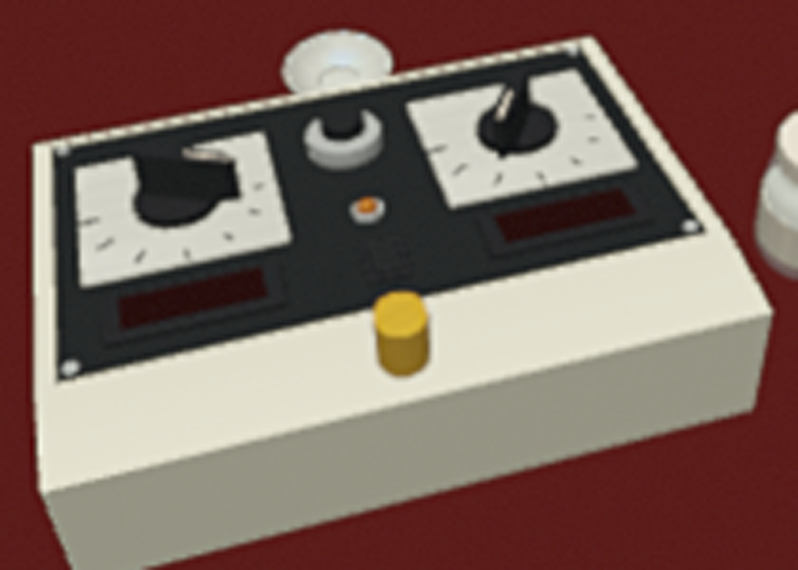

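View pics/c2.png

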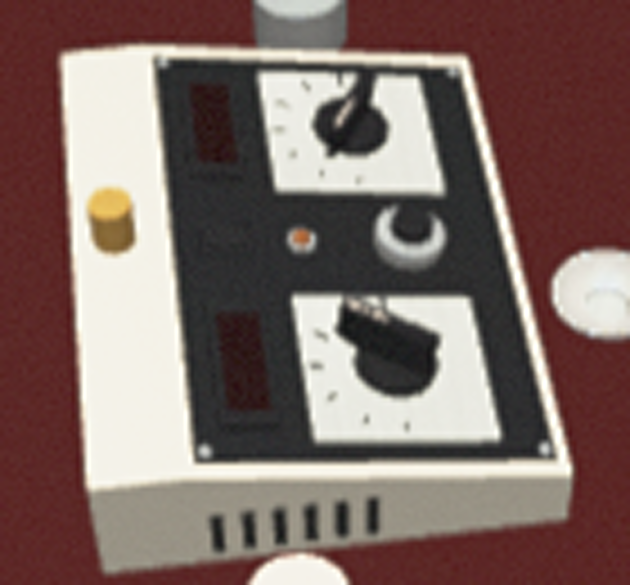

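```bash
cat > h.py <<'E'
import cv2, numpy as np
from scipy.spatial.transform import Rotation as R
def project(c,P):
    M=np.linalg.inv(c["cam_to_world"]); p=np.atleast_2d(P)@M[:3,:3].T+M[:3,3]
    return cv2.projectPoints(p*[1,-1,-1],np.zeros(3),np.zeros(3),np.array(c["camera_matrix"]),np.array(c["dist_coeffs"]))[0][:,0]
a=np.radians(10); XS=np.array([np.cos(a),0,np.sin(a)]); N=np.array([-np.sin(a),0,np.cos(a)]); Y=np.array([0,1,0])
def panel(u,v,h): # u along slope from front edge, console frame
    return np.array([-.13,0,.05])+u*XS+v*Y+h*N
def world(q,P): return np.atleast_2d(P)@R.from_euler('z',q[2]).as_matrix().T+[q[0],q[1],q[4] if len(q)>4 else 0]
def handle(q,side,th): # top outline: tip, then blunt corners, base
    d=np.array([np.sin(th),np.cos(th)]); e=np.array([-d[1],d[0]]); v0=-.095*side
    pts=[]
    for s,w,h in[(.038,0,.034),(.028,.0055,.034),(-.02,.0055,.034),(-.02,-.0055,.034),(.028,-.0055,.034),(.038,0,.034),(.038,0,.008),(0,0,.008)]:
        k=s*d+w*e; pts.append(panel(q[3]+k[0],v0+k[1],h+.002))
    return world(q,pts)
E
cat > fit.py <<'E'
from h import *; from station import vision
from scipy.optimize import least_squares
C={n:vision.get_calibration(n) for n in("scene","side")}
def plates(q): return [panel(q[3]+i*.052,v+j*.052,.002) for v in(-.095,.095) for i,j in[(-1,-1),(-1,1),(1,1),(1,-1)]]
con=[(-.13,-.17,.05),(-.13,.17,.05),(.13,.17,.087),(.13,-.17,.087)]
A=np.array([(75,168),(262,133),(292,241),(80,287),(405,102),(575,70),(637,163),(450,209),(33,145),(592,38),(770,314),(40,492)])/3.8+[190,170]
B=np.array([(418,75),(444,193),(275,193),(257,72),(470,296),(500,440),(314,443),(290,295),(468,55),(572,468),(87,487),(62,52)])/4.5+[240,130]
f=lambda q:np.concatenate([(project(C[n],world(q,plates(q)+con))-m) for n,m in(("scene",A),("side",B))]).ravel()
s=least_squares(f,[.6,0,0,.1,0],loss='soft_l1',x_scale=.01); q=s.x; print(q,np.round(f(q).reshape(-1,2),1).tolist())
np.save("q.npy",q)
print("hubs",world(q,[panel(q[3],-.095,.002),panel(q[3],.095,.002),panel(q[3]-.022,0,.022)]))
ims=[]
for n,(x0,y0,w,h) in(("scene",(190,170,210,110)),("side",(250,135,120,110))):
    im=cv2.imread(f"pics/{n}0.png")[y0:y0+h,x0:x0+w]; im=cv2.resize(im,None,fx=380/w if n=="side" else 400/w,fy=380/w if n=="side" else 400/w,interpolation=cv2.INTER_CUBIC)
    k=im.shape[1]/w
    row=[]
    for cr,cl in((0,1.571),(.524,2.094),(.524,2.618)):
        z=im.copy()
        for sd,th in((1,cr),(-1,cl)):
            p=(project(C[n],handle(q,sd,th))-[x0,y0])*k; cv2.polylines(z,[np.int32(p)],False,(0,255,0),1)
        row.append(z)
    ims+= row if n=="side" else []
    if n=="scene": np_=row
cv2.imwrite("pics/fit.png",np.vstack([np.hstack([cv2.resize(x,(266,190)) for x in np_]),np.hstack([cv2.resize(x,(266,260)) for x in ims])]))
E
python3 fit.py
```

```text
[ 0.574101   -0.07794077  0.2049991   0.08883809 -0.00184977] [[0.2, 0.3], [-0.2, -0.1], [-0.9, -0.5], [0.4, -0.8], [0.4, 0.4], [-0.3, 0.1], [-0.7, 0.4], [-0.1, -1.2], [0.2, 0.0], [-0.6, -0.2], [-0.2, -0.7], [-0.1, -0.2], [-0.2, 0.5], [-0.2, -0.1], [-0.1, -0.9], [-0.0, 0.0], [-0.6, 0.5], [-0.2, -0.1], [-0.3, -0.5], [0.2, 0.3], [-0.5, 0.6], [-0.2, 1.5], [-0.3, 0.5], [-0.4, 0.5]]
hubs [[ 0.55147836 -0.1796762   0.06554642]
 [ 0.51280076  0.00634542  0.06554642]
 [ 0.5075272  -0.09178279  0.08142231]]
```

View pics/fit.png

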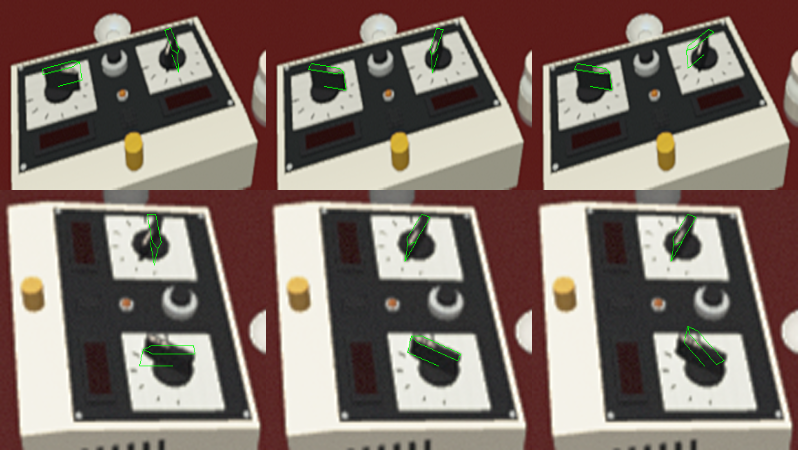

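The middle column fits: right is at 0.524 and left at 2.094, so I need three clicks. The fit residuals are under about 1 px. Next is a planner that prints the shares for each move.

```bash
cat > plan.py <<'E'
from h import *; import json,os
from station import r
q=np.load("q.npy"); Rz=R.from_euler('z',q[2]).as_matrix(); hub=world(q,panel(q[3],-.095,.002))[0]
def pose(du,dv,dh,th): # offset from right hub in panel axes; tool y along pointer angle th, tool x = clockwise or anticlockwise
    c=lambda v:Rz@v
    y=c(np.sin(th)*XS+np.cos(th)*Y); z=-c(N); x=np.cross(y,z)
    return hub+c(du*XS+dv*Y+dh*N), R.from_matrix(np.c_[x,y,z])
def push(th,gap,h=.015,rad=.028):
    d=np.array([np.sin(th),np.cos(th)]); e=np.array([-d[1],d[0]]); k=rad*d+(.0165+gap)*e
    return pose(k[0],k[1],h,th)
def cur(meas=False):
    if not meas and os.path.exists("cmd.json"):
        c=json.load(open("cmd.json")); return np.array(c[0]),R.from_rotvec(c[1])
    s=r.get_state(); return np.array(s["position"]),R.from_rotvec(s["orientation"])
def share(target,base):
    p,o=target; return np.round((p-base[0])/.6,4).tolist(), np.round((o*base[1].inv()).as_rotvec()/(2*np.pi),4).tolist()
def save(p): json.dump([p[0].tolist(),p[1].as_rotvec().tolist()],open("cmd.json","w"))
E
python3 - <<'E'
from plan import *
b=cur(); T=push(.524,.012,.12); print(T[0],T[1].as_rotvec(),share(T,b),np.degrees((T[1]*b[1].inv()).magnitude())); print(b[1].as_matrix().round(2),T[1].as_matrix().round(2))
E
```

```text
[ 0.5129547  -0.14835959  0.18187117] [0.47283875 2.93931581 0.09285029] ([0.4396, -1.2467, -0.0808], [0.0049, -0.0275, 0.0119]) 10.928776641270803
[[-0.92  0.38 -0.  ]
 [ 0.38  0.92 -0.  ]
 [ 0.   -0.   -1.  ]] [[-0.94  0.31  0.17]
 [ 0.32  0.95  0.04]
 [-0.15  0.09 -0.98]]
```

```bash
python3 -m inch '[{"xyz":[0.03,-0.09,0],"twist":[0,0,0],"claw":-1},{"xyz":[0.06,-0.18,0],"twist":[0,0,0],"claw":-1},{"xyz":[0.1,-0.27,0],"twist":[0,0,0],"claw":-1},{"xyz":[0.14,-0.36,0],"twist":[0,0,0],"claw":-1},{"xyz":[0.18,-0.45,0],"twist":[0,0,0],"claw":-1},{"xyz":[0.21,-0.54,0],"twist":[0,0,0],"claw":-1},{"xyz":[0.24,-0.62,0],"twist":[0,0,0],"claw":-1},{"xyz":[0.24,-0.62,0],"twist":[0,0,0],"claw":-1}]'
python3 - <<'E'
from plan import *
print(share(push(.524,.012,.12),cur()), r.get_state()["joint_positions"])
E
```

```text
t: 1.1
position: [0.3947, 0.2237, 0.231]
orientation: [0.627, 3.078, -0.003]
ft_force: [-0.3, 0.2, -0.2]
width: -0.0003
grasp_force: 0.0
([0.1971, -0.6201, -0.0818], [0.0049, -0.0274, 0.0132]) [-0.30482648  0.13027536 -0.29242565  2.02493756  0.04657541  0.99369227
  0.54871835]
```

```bash
python3 -m inch '[{"xyz":[0.03,-0.09,0],"twist":[0,0,0],"claw":-1},{"xyz":[0.06,-0.18,0],"twist":[0,0,0],"claw":-1},{"xyz":[0.09,-0.27,0],"twist":[0,0,0],"claw":-1},{"xyz":[0.12,-0.36,0],"twist":[0,-0.01,0],"claw":-1},{"xyz":[0.15,-0.45,-0.03],"twist":[0,-0.02,0.01],"claw":-1},{"xyz":[0.18,-0.54,-0.06],"twist":[0.005,-0.0274,0.013],"claw":-1},{"xyz":[0.197,-0.62,-0.082],"twist":[0.005,-0.0274,0.013],"claw":-1},{"xyz":[0.197,-0.62,-0.082],"twist":[0.005,-0.0274,0.013],"claw":-1}]'
python3 - <<'E'
from plan import *
from station import vision
b=cur()
print(share(push(.524,.012,.015),b), r.get_state()["joint_positions"])
c=vision.get_calibration("wrist"); p,d=vision.snapshot("wrist")
p=p[:,:,::-1].copy(); 
for sd,th in((1,.524),(-1,2.094)):
    cv2.polylines(p,[np.int32(project(c,handle(q,sd,th)))],False,(0,255,0),1)
cv2.polylines(p,[np.int32(project(c,world(q,[panel(q[3]+i*.052,-.095+j*.052,.002) for i,j in[(-1,-1),(-1,1),(1,1),(1,-1),(-1,-1)]])))],False,(0,0,255),1)
cv2.imwrite("pics/w1.png",p)
E
```

```text
t: 2.1
position: [0.5112, -0.1473, 0.1808]
orientation: [0.472, 2.942, 0.094]
ft_force: [1.4, -0.0, -0.4]
width: -0.0003
grasp_force: 0.0
([0.0327, 0.0043, -0.1705], [-0.0002, -0.0003, -0.0002]) [ 0.26302068  0.23536784  0.02590862  2.03694095 -0.13509206  0.72195285
  1.63537577]
```

View pics/w1.png

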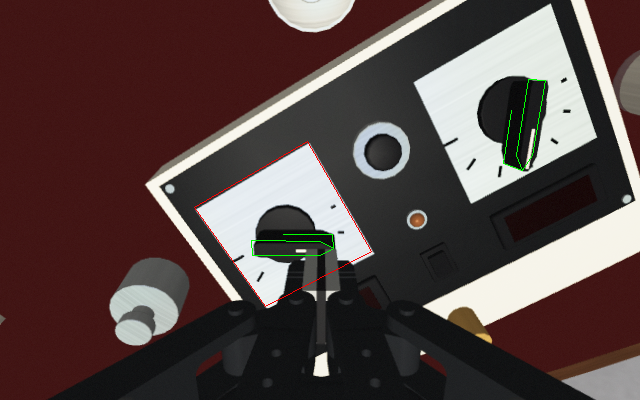

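The wrist view confirms the fit: the right plate outline and both handle outlines overlay within about 2 mm. I'll descend beside the push flank.

```bash
python3 -m inch '[{"xyz":[0.005,0.001,-0.03],"twist":[0,0,0],"claw":-1},{"xyz":[0.011,0.0015,-0.06],"twist":[0,0,0],"claw":-1},{"xyz":[0.017,0.002,-0.09],"twist":[0,0,0],"claw":-1},{"xyz":[0.022,0.003,-0.12],"twist":[0,0,0],"claw":-1},{"xyz":[0.027,0.004,-0.145],"twist":[0,0,0],"claw":-1},{"xyz":[0.031,0.0042,-0.16],"twist":[0,0,0],"claw":-1},{"xyz":[0.033,0.0043,-0.17],"twist":[0,0,0],"claw":-1},{"xyz":[0.033,0.0043,-0.17],"twist":[0,0,0],"claw":-1}]'
python3 - <<'E'
from plan import *
b=cur(); t=push(.524,.012,.015); print("err",t[0]-b[0])
for th in np.radians([30,36,42,48,54]): print(share(push(th,0),b))
E
```

```text
t: 3.15
position: [0.5314, -0.141, 0.0799]
orientation: [0.462, 2.942, 0.096]
ft_force: [-0.1, -0.5, -0.3]
width: 0.0001
grasp_force: 0.0
err [-0.00054552 -0.0036424  -0.00145629]
([0.0178, -0.0124, 0.0006], [-0.0003, -0.0001, -0.0011])
([0.0233, -0.0115, 0.0016], [0.0025, 0.0006, -0.0175])
([0.0289, -0.0112, 0.0025], [0.0053, 0.0012, -0.0339])
([0.0345, -0.0115, 0.0035], [0.0082, 0.0018, -0.0503])
([0.04, -0.0124, 0.0044], [0.011, 0.0024, -0.0668])
```

```bash
python3 -m inch '[{"xyz":[0.009,-0.006,0.0005],"twist":[0,0,0],"claw":-1},{"xyz":[0.0178,-0.0124,0.0006],"twist":[0,0,0],"claw":-1},{"xyz":[0.0205,-0.012,0.001],"twist":[0.0012,0.0003,-0.009],"claw":-1},{"xyz":[0.0233,-0.0115,0.0016],"twist":[0.0025,0.0006,-0.0175],"claw":-1},{"xyz":[0.0261,-0.0113,0.002],"twist":[0.004,0.001,-0.0257],"claw":-1},{"xyz":[0.0289,-0.0112,0.0025],"twist":[0.0053,0.0012,-0.0339],"claw":-1},{"xyz":[0.0345,-0.0115,0.0035],"twist":[0.0082,0.0018,-0.0503],"claw":-1},{"xyz":[0.04,-0.0124,0.0044],"twist":[0.011,0.0024,-0.0668],"claw":-1}]'
cat > look.py <<'E'
from plan import *; from station import vision; import sys
c=vision.get_calibration("side"); p,d=vision.snapshot("side"); c2=vision.get_calibration("wrist"); p2,_=vision.snapshot("wrist")
n=sys.argv[1]
def crop(c,p,f,P):
    p=p[:,:,::-1]; x,y=project(c,hub+P)[0].astype(int); x=min(max(x,f),640-f); y=min(max(y,f),400-f); return cv2.resize(p[y-f:y+f,x-f:x+f],(390,390),interpolation=cv2.INTER_CUBIC)
cv2.imwrite(f"pics/{n}.png",np.hstack([crop(c,p,32,0),cv2.resize(p2[:,:,::-1],(624,390))[:,100:500]]))
E
python3 - <<'E'
from plan import *
b=cur(); t=push(np.radians(54),0); print("err",t[0]-b[0])
for th in np.radians([54,66,75,84]): print(share(push(th,0),b))
E
python3 look.py l1
```

```text
t: 4.15
position: [0.5557, -0.1489, 0.083]
orientation: [1.084, 2.788, 0.142]
ft_force: [1.0, -0.4, 0.3]
width: -0.0002
grasp_force: 0.0
err [-0.00030758  0.0005058  -0.00038909]
([-0.0005, 0.0008, -0.0006], [-0.0, 0.0, 0.0006])
([0.0101, -0.0026, 0.0011], [0.0056, 0.0012, -0.0322])
([0.0175, -0.0067, 0.0022], [0.0099, 0.0021, -0.0568])
([0.0242, -0.0118, 0.0032], [0.0141, 0.003, -0.0814])
```

View pics/l1.png

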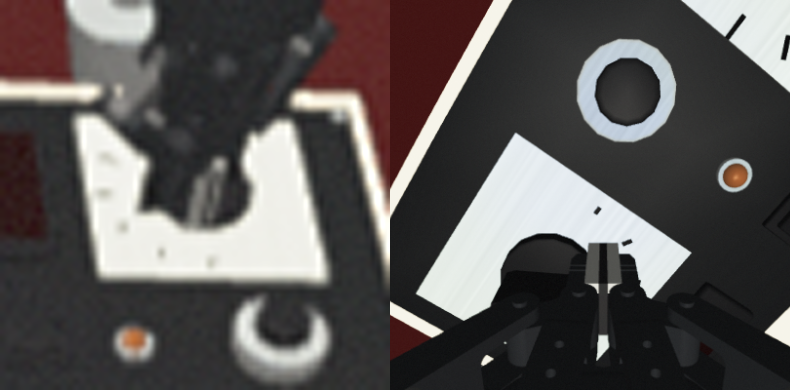

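The side crop shows the fingers at (205,195) on the push side and the pointer tip at about (148,210), further round. The force is low, so the first click is over. On to the second.

```bash
python3 -m inch '[{"xyz":[0.0034,-0.0009,0.0004],"twist":[0.002,0.0004,-0.011],"claw":-1},{"xyz":[0.0067,-0.0017,0.0007],"twist":[0.0037,0.0008,-0.0215],"claw":-1},{"xyz":[0.0101,-0.0026,0.0011],"twist":[0.0056,0.0012,-0.0322],"claw":-1},{"xyz":[0.0138,-0.0045,0.0016],"twist":[0.0077,0.0016,-0.0445],"claw":-1},{"xyz":[0.0175,-0.0067,0.0022],"twist":[0.0099,0.0021,-0.0568],"claw":-1},{"xyz":[0.0198,-0.0084,0.0025],"twist":[0.0113,0.0024,-0.065],"claw":-1},{"xyz":[0.022,-0.0101,0.0029],"twist":[0.0127,0.0027,-0.0732],"claw":-1},{"xyz":[0.0242,-0.0118,0.0032],"twist":[0.0141,0.003,-0.0814],"claw":-1}]'
python3 - <<'E'
from plan import *
b=cur(); t=push(np.radians(84),0); print("err",t[0]-b[0])
for th in np.radians([84,90,96,102,108,114]): print(share(push(th,0),b))
E
```

```text
t: 5.25
position: [0.5702, -0.156, 0.0849]
orientation: [1.774, 2.442, 0.195]
ft_force: [-0.5, -0.0, -0.2]
width: -0.0001
grasp_force: 0.0
err [-1.20536719e-05 -6.41564904e-05 -5.47146188e-05]
([-0.0, -0.0001, -0.0001], [0.0002, 0.0, -0.0007])
([0.004, -0.0041, 0.0005], [0.003, 0.0006, -0.0171])
([0.0075, -0.0085, 0.0009], [0.0058, 0.0012, -0.0335])
([0.0106, -0.0133, 0.0013], [0.0087, 0.0018, -0.05])
([0.0132, -0.0183, 0.0015], [0.0115, 0.0024, -0.0664])
([0.0152, -0.0236, 0.0017], [0.0143, 0.003, -0.0828])
```

```bash
python3 -m inch '[{"xyz":[0.004,-0.0041,0.0005],"twist":[0.003,0.0006,-0.0171],"claw":-1},{"xyz":[0.0058,-0.0063,0.0007],"twist":[0.0044,0.0009,-0.0253],"claw":-1},{"xyz":[0.0075,-0.0085,0.0009],"twist":[0.0058,0.0012,-0.0335],"claw":-1},{"xyz":[0.0091,-0.0109,0.0011],"twist":[0.0073,0.0015,-0.0418],"claw":-1},{"xyz":[0.0106,-0.0133,0.0013],"twist":[0.0087,0.0018,-0.05],"claw":-1},{"xyz":[0.0119,-0.0158,0.0014],"twist":[0.0101,0.0021,-0.0582],"claw":-1},{"xyz":[0.0132,-0.0183,0.0015],"twist":[0.0115,0.0024,-0.0664],"claw":-1},{"xyz":[0.0147,-0.0222,0.0016],"twist":[0.0136,0.0028,-0.0785],"claw":-1}]'
python3 - <<'E'
from plan import *
b=cur(); t=push(np.radians(113),0); print("err",t[0]-b[0])
for t in (push(np.radians(113),.015),push(np.radians(113),.015,.07),pose(-.022,.095,.07,np.radians(113)),pose(-.022,.095,.07,np.radians(90))): print(share(t,b))
E
```

```text
t: 6.25
position: [0.5789, -0.169, 0.0858]
orientation: [2.349, 1.947, 0.237]
ft_force: [-0.4, 0.4, 0.5]
width: 0.0001
grasp_force: 0.0
err [ 0.00018921 -0.0005916   0.00010184]
([0.005, 0.0235, 0.0019], [0.0002, 0.0001, -0.0015])
([-0.0105, 0.0203, 0.0921], [0.0002, 0.0001, -0.0015])
([-0.1332, 0.1257, 0.0748], [0.0002, 0.0001, -0.0015])
([-0.1332, 0.1257, 0.0748], [-0.0107, -0.0022, 0.0614])
```

```bash
python3 -m inch '[{"xyz":[0.0025,0.012,0.001],"twist":[0,0,0],"claw":-1},{"xyz":[0.005,0.0235,0.002],"twist":[0,0,0],"claw":-1},{"xyz":[0,0.0225,0.03],"twist":[0,0,0],"claw":-1},{"xyz":[-0.005,0.0215,0.06],"twist":[0,0,0],"claw":-1},{"xyz":[-0.01,0.0203,0.092],"twist":[0,0,0],"claw":-1},{"xyz":[-0.06,0.065,0.088],"twist":[0,0,0],"claw":-1},{"xyz":[-0.1332,0.1257,0.075],"twist":[0,0,0],"claw":-1},{"xyz":[-0.1332,0.1257,0.075],"twist":[0,0,0],"claw":-1}]'
python3 - <<'E'
from plan import *; from station import vision
b=cur(); 
for h in (.035,.020,.012): print(h,share(pose(-.022,.095,h,np.radians(113)),b))
ims=[]
for n,x0,y0,w,h in(("scene",190,170,130,90),("side",255,135,115,90),("wrist",0,0,640,400)):
    p,_=vision.snapshot(n); c=vision.get_calibration(n); k=400/w; im=cv2.resize(p[y0:y0+h,x0:x0+w,::-1],None,fx=k,fy=k,interpolation=cv2.INTER_CUBIC)[:270]
    im=cv2.copyMakeBorder(im,0,270-len(im),0,0,cv2.BORDER_CONSTANT); im2=im.copy()
    for sd in(1,-1): cv2.polylines(im2,[np.int32((project(c,handle(q,sd,2.094))-[x0,y0])*k)],False,(0,255,0),1)
    ims.append(im2 if n!="wrist" else im)
    if n=="scene": ims[0]=im2
cv2.imwrite("pics/l2.png",np.vstack([np.hstack(ims[:2]),np.hstack([ims[2],im2])]))
E
```

```text
t: 7.25
position: [0.4938, -0.0904, 0.13]
orientation: [2.352, 1.953, 0.234]
ft_force: [-0.6, -0.5, 0.7]
width: -0.0
grasp_force: 0.0
0.035 ([0.0186, -0.0032, -0.0563], [-0.0003, -0.0008, -0.0019])
0.02 ([0.0229, -0.0023, -0.0809], [-0.0003, -0.0008, -0.0019])
0.012 ([0.0251, -0.0018, -0.094], [-0.0003, -0.0008, -0.0019])
```

View pics/l2.png

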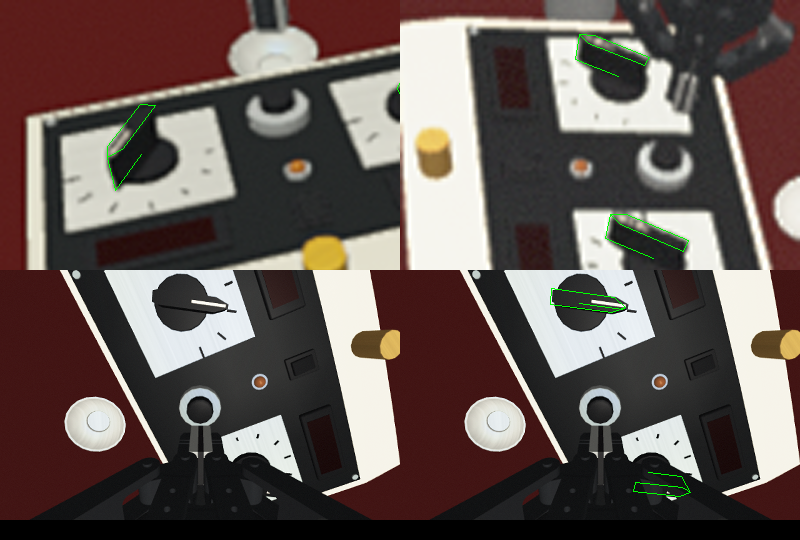

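The right pointer overlays the 2.094 outline in the scene, side and wrist views, parallel to the left one. The button is straight below the tool, at (200,407) in the wrist view. I'll re-read the pose now that it has settled.

Run:
```python
from plan import *
b=cur(); print(b[0])
for h in (.035,.022,.016,.012): print(h,share(pose(-.022,.095,h,np.radians(113)),b))
```

```text
[ 0.50041707 -0.09423215  0.13224081]
0.035 ([0.0076, 0.0032, -0.0601], [0.0003, 0.0006, -0.0014])
0.022 ([0.0113, 0.004, -0.0814], [0.0003, 0.0006, -0.0014])
0.016 ([0.013, 0.0043, -0.0913], [0.0003, 0.0006, -0.0014])
0.012 ([0.0141, 0.0046, -0.0978], [0.0003, 0.0006, -0.0014])
```

```bash
python3 -m inch '[{"xyz":[0.004,0.0015,-0.03],"twist":[0,0,0],"claw":-1},{"xyz":[0.0076,0.0032,-0.0601],"twist":[0,0,0],"claw":-1},{"xyz":[0.0095,0.0036,-0.071],"twist":[0,0,0],"claw":-1},{"xyz":[0.0113,0.004,-0.0814],"twist":[0,0,0],"claw":-1},{"xyz":[0.012,0.0041,-0.086],"twist":[0,0,0],"claw":-1},{"xyz":[0.013,0.0043,-0.0913],"twist":[0,0,0],"claw":-1},{"xyz":[0.013,0.0043,-0.0913],"twist":[0,0,0],"claw":-1},{"xyz":[0.013,0.0043,-0.0913],"twist":[0,0,0],"claw":-1}]'
python3 - <<'E'
from plan import *
b=cur(); print([ (Rz@v)@(b[0]-hub) for v in (XS,Y,N)])
E
```

```text
t: 8.4
position: [0.5074, -0.092, 0.0779]
orientation: [2.35, 1.944, 0.239]
ft_force: [-7.7, -1.7, 19.7]
width: -0.0001
grasp_force: 10.9
[np.float64(-0.022745750341867547), np.float64(0.09479912812358968), np.float64(0.01657524374542012)]
```

The tool meets 20 N of stop force about 16 mm above the panel, which matches the button being fully in (it needs 5 N) and clear of the collar at 12 mm. Retracting.

```bash
python3 -m inch '[{"xyz":[-0.003,-0.001,0.02],"twist":[0,0,0],"claw":-1},{"xyz":[-0.008,-0.002,0.05],"twist":[0,0,0],"claw":-1},{"xyz":[-0.015,-0.003,0.09],"twist":[0,0,0],"claw":-1},{"xyz":[-0.02,-0.004,0.13],"twist":[0,0,0],"claw":-1},{"xyz":[-0.03,-0.005,0.18],"twist":[0,0,0],"claw":-1},{"xyz":[-0.035,-0.006,0.22],"twist":[0,0,0],"claw":-1},{"xyz":[-0.035,-0.006,0.22],"twist":[0,0,0],"claw":-1},{"xyz":[-0.035,-0.006,0.22],"twist":[0,0,0],"claw":-1}]'
python3 - <<'E'
from plan import *; from station import vision
ims=[]
for n,x0,y0,w,h in(("side",255,135,115,90),("wrist",0,0,640,400)):
    p,_=vision.snapshot(n); c=vision.get_calibration(n); k=400/w; im=cv2.resize(p[y0:y0+h,x0:x0+w,::-1],None,fx=k,fy=k,interpolation=cv2.INTER_CUBIC)[:250]
    for sd in(1,-1): cv2.polylines(im,[np.int32((project(c,handle(q,sd,2.094))-[x0,y0])*k)],False,(0,255,0),1)
    ims.append(im)
cv2.imwrite("pics/l3.png",np.hstack(ims))
E
```

```text
t: 9.4
position: [0.4852, -0.0941, 0.2074]
orientation: [2.35, 1.948, 0.236]
ft_force: [-0.5, 1.0, 0.1]
width: 0.0002
grasp_force: 0.0
```

View pics/l3.png

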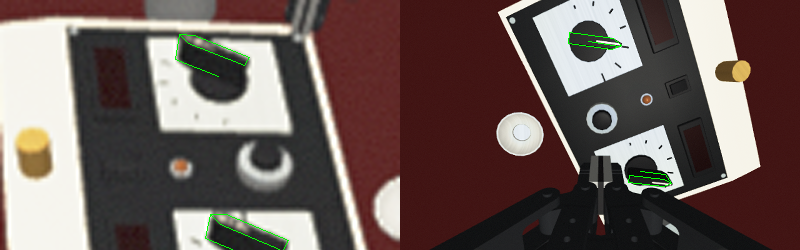

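Both pointers are parallel, the button at (265,158) in the side view is out again, and the arm is clear. Handing in.

```bash
python3 -c "
from station import r
print(r.job_done())"
```

```text
the job is handed in; nothing more can be done
None
```

The right selector was pushed three clicks to match the left one at about 2.094 rad, then the heat button was pressed fully in and came back out, and the job is handed in; the hand-in returned no verdict.

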